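# Index the lever boss in the weld fixture

### The arm

A 6-joint arm with a two-finger parallel gripper is mounted at the origin on the work surface. World frame = base frame: x ahead of the robot, y to its left, z up, the work surface at z = 0. Lengths are in m, angles in rad, forces in N, time in s.
With the tool pointing down it reaches from about 0.325 to 0.9 m from the base axis. Payload 6.1 kg.
Tool frame: the origin (TCP) lies at the very end of the fingers, on their centre line; the grasp point (between the pads) lies 19 mm behind it; z points along the fingers, y is the line along which they close (so a half turn about z gives the same grasp; the last joint's range is limited). The gripper opens to 85 mm and grips with 20 to 120 N. Pads are 22 mm wide; open, the fingers measure 114 mm over their backs; the gripper's body (76 mm by 85 mm) begins 54 mm behind the grasp point. The pads swing forward as they close: fully open they stand 13 mm farther back than shut.
Start: joints at [-1.343, 0.22, 1.526, -0, 1.395, -0.126], TCP at [0.217, -0.586, 0.231] pointing down, gripper open.
Joint ranges: [-2.98, 2.98], [-0.91, 2.08], [0.09, 2.57], [-1.24, 4.39], [0.2, 2.65], [-2.68, 2.68]. Speed limits (rad/s): [2.57, 2.57, 3.01, 3.14, 3.14, 3.14].

### API

Orientations are given as a unit quaternion [w, x, y, z].
In Python, from cell import sensors, vision, manip gives the robot as it stands.
- The arm moves only by the tool step_arm, never from a script. Its argument "plan" is one flat list of numbers, 5 for each row, row after row: the opening, from 0 (shut) to 1 (fully open), then the shift along the tool's x, y, z in cm, then the turn about the tool's z in rad. A call has 1 to 20 rows; each row shifts and turns the commanded pose from where the row before left it, along the tool's axes as they then stand; what a row does not reach is not made up. A row lasts 1/8 s, in which the tool goes at most 62.5 mm and 10.7 degrees, less where a joint would pass 70% of its speed; a pose out of reach is approached as far as the arm can. A call is refused whole if a number of a shift passes 6.25 or a number of a turn 0.188, either way. A call with a gripper value outside its range is refused whole. The fingers move at their own pace and stop on an object; "newtons" is the grip in N (left out, the last holds). Time passes only in rows, so rows that do not move let the fingers close. It gives the time, the measured TCP pose, the force, the opening and the grip force at its end, in the units of the state.
- sensors.get_obs(): the state, without advancing time (a new reading comes with each control period).
- vision.capture(name): name is "scene" or "top" or "wrist"; returns a dict with "frame" (480x640x3 uint8, red, green, blue), "intrinsics" (3x3 intrinsics, pixels), "D" ([k1, k2, p1, p2, k3] as OpenCV has them; the pictures are not rectified), "T" (4x4, takes a point from camera to world coordinates). Camera axes: x right, y down, z forward; pixel columns grow to the right and rows downward; lengths in m; the calibration is good to about 2 mm. A picture is of the moment at which its call begins. There is no depth.
- manip.close_job(): hands the job in; it is judged then, once.
The state is a dict: "t": time; "joints": joint angles; "qvel": joint speeds; "tau": joint torques, N m; "position": TCP position; "tcp_rot": TCP orientation; "ft_force": force on the tool from outside, world axes, zero at the start; "ft_torque": the same for the moment, N m; "grip_width": opening from 0.0 (shut) to 1.0 (fully open); "grip_force": force on a finger pad.
Only numpy, scipy, OpenCV 4.12 (cv2) and the standard library are available. Lean on these libraries where they do the work, as an engineer would, in place of code of your own. Each camera call takes 0.05 s, during which the arm holds its last target. There are 200 camera calls.

### The job

Get the weld fixture ready for tacking: turn the loose lever boss in its nest, without lifting it out, until the hole in its lug lines up with the index hole in the fixture block. Then take the index pin (the one with the tall ribbed head) from the pin block and pass it down through both holes until it is fully home, its head sitting flat on the lug, and let go. Leave the other two pins, the hammer and the steel ring where they are.

Things in the scene. Friction and masses are not known exactly. Their poses are not given: they have to be found in the camera images.
- fixture: Fixed weld fixture: plain steel block 170 (its x) x 110 (its y) x 45 mm high. Origin at the centre of its underside, on the bench; z up. A round nest bore (45.5 mm dia) and a smaller index hole (14.5 mm dia), both vertical and right through, lie on its long centre line at x = -30 and x = +25 mm.
- nest (a point): Point on the axis of the fixture's nest bore, at the block's top face (45 mm above the bench). The boss turns about this vertical axis.
- index_hole (a point): Centre of the fixture's index hole at the block's top face, 55 mm from the nest axis. A chamfer of 1.5 mm breaks its edge.
- boss: Loose aluminium lever boss, about 0.45 kg, upright in the nest, free to turn without end (1 mm play, only friction holds it). Origin on its axis at the flange's underside, on the block's top; z up, x along the lug. Spigot below 43 mm dia x 25 mm; flange 60 mm dia x 11 mm; plain round hub to grip, 36 mm dia, top 49 mm above origin. Flat lug 34 mm wide, 10 mm thick, out to 70 mm from the axis.
- lug_hole (a point): Centre of the hole through the lug (diameter 14 mm, vertical, chamfered 1.5 mm), at the lug's upper face, 55 mm from the boss axis and 10 mm above the boss origin. The start angle of the lug is at least 0.6 rad away from the index hole, to either side.
- pin_block: Dark steel block fixed to the bench, 55 (its x) x 190 (its y) x 50 mm high, origin at the centre of its underside. Three vertical through holes of 14 mm diameter at y = -62, 0 and +62 mm each hold one upright pin, in any order. Fingers have most room when they close along its x axis.
- index_pin: Index pin, steel, about 0.1 kg, standing upright in one of the holes of the pin block. Head: tall round cylinder 22 mm diameter and 38 mm high with dark ribs. Origin on its axis at the underside of the head (the shoulder), 50 mm above the bench at the start; z up along the axis. Shank below: 12 mm diameter, 45 mm long, its last 8 mm tapering to 5 mm.
- pin_tip (a point): Tip of the index pin's tapered shank, on the axis, 45 mm below the shoulder.
- rest_button: Another pin in the pin block, to be left alone: low wide round head 34 mm diameter, 10 mm high; origin at the underside of the head.
- stop_bolt: Another pin in the pin block, to be left alone: low square head 22 x 22 mm, 12 mm high; origin at the underside of the head.
- hammer: Hammer 240 mm long lying on the far side of the bench, to be left alone; its x axis runs along the handle towards the head.
- blank_ring: Flat steel ring, 72 mm outside and 40 mm inside diameter, 12 mm thick, lying on the bench between the work and the robot, to be left alone; origin at the centre of its underside.
There are look-alikes about, which are no part of the job. There is more than one size of the boss; the one meant has the size given above.

How it is judged:
On the way:
1. the boss, still seated in its nest, has been turned so that the lug's hole lies over the index hole (within 4.5 mm) (horizontal distance between lug_hole and index_hole below 0.0045 m and z of boss in the frame of fixture below 0.05 m), for 0.2 s.
At the end, for the whole second after the job is handed in: Boss seated in its nest (within 2.5 mm, 0.05 rad) with the lug hole over the index hole within 3.5 mm; index pin through both, shoulder and tip within 3.5 mm of the hole axis, shoulder on the lug (55 mm above the bench, within 2.5 mm), upright within 0.07 rad; both at rest (horizontal distance between each of lug_hole, index_pin, pin_tip and index_hole below 0.0035 m and z of index_pin in the frame of fixture between 0.0525 and 0.0575 m and angle between index_pin's own z axis and vertical below 0.07 rad and z of boss in the frame of fixture below 0.0475 m and angle between boss's own z axis and vertical below 0.05 rad and linear speed of each of index_pin, boss below 0.02 m/s); the robot touches nothing.
It fails at once if the boss is lifted out of its nest (raised more than 20 mm) (z of boss in the frame of fixture above 0.065 m).
It fails at once if one of the other two pins is moved more than 15 mm (distance of any of rest_button, stop_bolt from where it was at the start of the episode above 0.015 m).
It fails at once if the hammer or the steel ring is moved more than 30 mm (distance of any of hammer, blank_ring from where it was at the start of the episode above 0.03 m).
It also fails if it takes over 72 s, if anything falls off the work surface, if the arm or the gripper's body presses on something with over 40 N, if the wrist force passes 120 N, or if a joint passes its speed limit or range.

## Working session

There is one attempt and no reset: what is moved stays moved. The work goes in short steps, Python scripts to look and compute and a tool call to move; the robot and the scene stay as the last step left them, time stands still between calls to the robot, and variables do not carry over. Pictures are saved under pics/ and viewed, at most 10 in all, crops included, and the job is handed in when it is done.

Besides the shell and the picture viewer there is one more tool, called by a JSON object that holds its "api" and its "payload", one argument or row to a line. step_arm: Moves the arm, as the interface text tells. Its arguments: {"type":"object","properties":{"plan":{"type":"array","items":{"type":"number"}},"newtons":{"type":"number"}},"required":["plan"]}

```bash
mkdir -p pics; ls; cat > h.py <<'E'
import numpy as np, cv2
from cell import sensors, vision, manip
def cap(name,save=None):
    c=vision.capture(name)
    if save: cv2.imwrite('pics/'+save,c['frame'][:,:,::-1])
    return c
def ray(c,uv,z):
    K=np.array(c['intrinsics']);D=np.array(c['D'],float);T=np.array(c['T'])
    p=cv2.undistortPoints(np.array(uv,float).reshape(-1,1,2),K,D).reshape(-1,2)
    d=np.c_[p,np.ones(len(p))]@T[:3,:3].T;o=T[:3,3]
    return o+d*((z-o[2])/d[:,2])[:,None]
def proj(c,P):
    T=np.linalg.inv(np.array(c['T']));r=cv2.Rodrigues(T[:3,:3])[0]
    return cv2.projectPoints(np.array(P,float).reshape(-1,1,3),r,T[:3,3],np.array(c['intrinsics']),np.array(c['D'],float))[0].reshape(-1,2)
E
python3 - <<'E'
from h import *
import pickle
cs={n:cap(n,n+'0.png') for n in('scene','top')}
pickle.dump(cs,open('c0.pkl','wb'))
for n in cs: print(n,np.round(cs[n]['T'],3).tolist(),np.round(cs[n]['intrinsics'],1).tolist())
print(sensors.get_obs())
E
```

```text
pics
scene [[0.357, 0.508, -0.784, 1.368], [0.934, -0.188, 0.304, -0.252], [0.007, -0.841, -0.542, 0.68], [0.0, 0.0, 0.0, 1.0]] [[553.7, 0.0, 328.7], [0.0, 553.7, 236.1], [0.0, 0.0, 1.0]]
top [[-0.009, -0.994, 0.109, 0.409], [-1.0, 0.007, -0.02, 0.081], [0.019, -0.109, -0.994, 1.289], [0.0, 0.0, 0.0, 1.0]] [[597.0, 0.0, 323.7], [0.0, 597.0, 243.3], [0.0, 0.0, 1.0]]
{'t': 0.1, 'joints': array([-1.34309631e+00,  2.21152237e-01,  1.52750127e+00,  3.53462597e-05,
        1.39473215e+00, -1.26137133e-01]), 'qvel': array([-0.00044111, -0.00149742, -0.00187437, -0.00074854, -0.0001326 ,
       -0.00083304]), 'tau': array([ 7.42034063e-04, -4.98243999e+01, -3.90547657e+01, -2.39511191e-04,
        5.68568023e-03,  8.50331539e-08]), 'position': array([ 0.21642166, -0.58574139,  0.23030316]), 'tcp_rot': array([-8.96224758e-04,  9.84390839e-01,  1.75993955e-01, -2.81311587e-05]), 'ft_force': array([0.54675646, 0.57137635, 0.12357342]), 'ft_torque': array([-0.00124774,  0.01338716,  0.04552797]), 'grip_force': 0.0, 'grip_width': 1.0023608944633136}
```

View pics/top0.png

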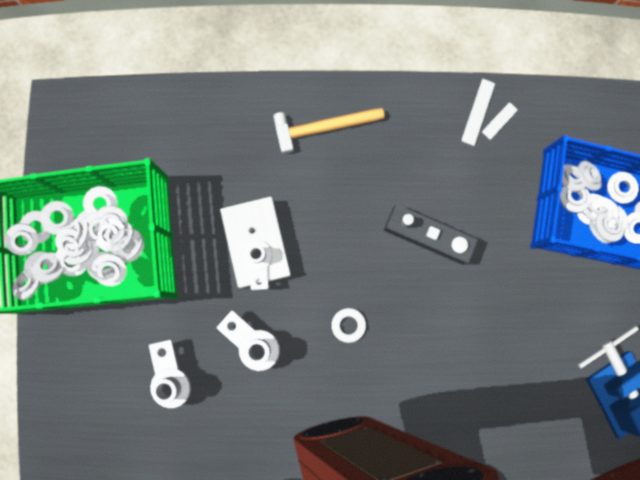

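View pics/scene0.png

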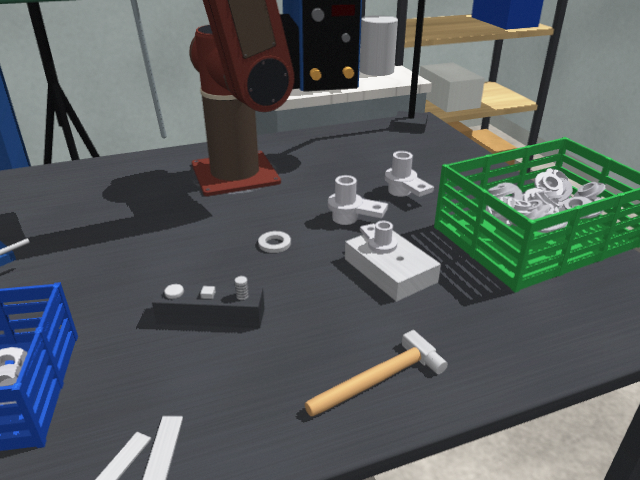

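The top view shows the fixture centred near (255,243), with the index hole at (252,230), the boss hub at about (258,253) and the lug hole at about (259,282), pointing towards the robot. The pin block is at (435,233). Its left pin (408,219) is the tall ribbed one, matching (241,287) in the scene view. Next I'll measure these more finely.

```bash
python3 - <<'E'
from h import *
import pickle
cs=pickle.load(open('c0.pkl','rb'));c=cs['top'];s=cs['scene']
f=c['frame']
A=cv2.resize(f[190:300,205:305],None,fx=5.5,fy=5.5,interpolation=cv2.INTER_CUBIC)
B=cv2.resize(s['frame'][210:305,335:450],None,fx=4,fy=4,interpolation=cv2.INTER_CUBIC)
B2=cv2.resize(s['frame'][270:330,150:270],None,fx=4,fy=4,interpolation=cv2.INTER_CUBIC)
w=np.zeros((620,1040,3),np.uint8);w[:605,:550]=A;w[:380,555:1015]=B;w[380:620,555:1035]=B2
cv2.imwrite('pics/crop0.png',cv2.resize(w,(790,471),interpolation=cv2.INTER_AREA)[:,:,::-1])
g=f.min(2)
# fixture
m=np.zeros_like(g);m[190:300,205:305]=(g[190:300,205:305]>130)*255
cn=max(cv2.findContours(m,0,1)[0],key=cv2.contourArea)
r=cv2.minAreaRect(cn);print('fix',r,cv2.contourArea(cn));bp=cv2.boxPoints(r);print(np.round(bp,1).tolist());print(np.round(ray(c,bp,.045),4).tolist())
for n,u,z in[('idx',(252,230),.045),('hub',(258,253),.094),('lugh',(259,282),.055),('pinL',(408,219),.088),('pinM',(433,233),.062),('pinR',(460,244),.06)]:
    print(n,np.round(ray(c,u,z),4))
# pin heads bright blobs
m=np.zeros_like(g);m[195:275,380:490]=(g[195:275,380:490]>150)*255
for q in cv2.findContours(m,0,1)[0]:
    if cv2.contourArea(q)>15: print('blob',cv2.minEnclosingCircle(q),cv2.contourArea(q))
E
```

```text
fix ((255.05361938476562, 245.22532653808594), (90.2393569946289, 55.03303909301758), 76.60750579833984) 4501.0
[[217.8000030517578, 207.6999969482422], [271.3999938964844, 195.0], [292.29998779296875, 282.70001220703125], [238.6999969482422, 295.5]]
[[0.6229, 0.2795, 0.045], [0.6492, 0.1659, 0.045], [0.4633, 0.1222, 0.045], [0.4374, 0.2339, 0.045]]
idx [[0.5747 0.2065 0.045 ]]
hub [[0.5214 0.1893 0.094 ]]
lugh [[0.4648 0.1907 0.055 ]]
pinL [[ 0.5896 -0.1163  0.088 ]]
pinM [[ 0.5637 -0.1727  0.062 ]]
pinR [[ 0.5404 -0.2302  0.06  ]]
blob ((459.0, 244.5), 8.558721542358398) 205.0
blob ((432.7547302246094, 232.6132049560547), 7.164102077484131) 118.5
blob ((407.68182373046875, 218.86363220214844), 5.79443359375) 89.5
```

View pics/crop0.png

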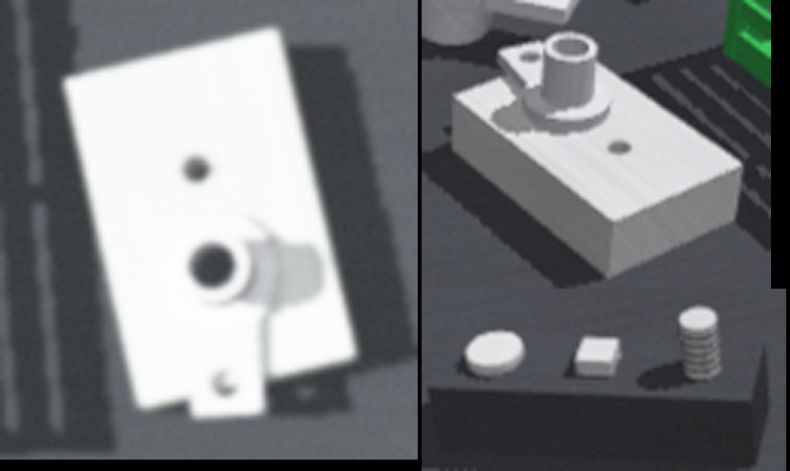

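The crop shows the index hole at full-image (251.9,230.2), the hub bore at (255.7,253.4) and the lug hole at (258.6,281.4). From these:
- **Nest:** about (0.521,0.194).
- **Index hole:** about (0.575,0.2065), which puts it 54.7 mm from the nest (55 expected).
- **Turn:** the fixture angle is about 0.23 and the lug angle about -3.10, so the boss needs to turn about +3.33 rad.

I'll move above the nest now.

{"api": "step_arm", "payload": {
  "plan": [1,3.48,-3.91,0,0,1,3.48,-3.91,0,0,1,3.48,-3.91,0,0,1,3.48,-3.91,0,0,1,3.48,-3.91,0,0,1,3.48,-3.91,0,0,1,3.48,-3.91,0,0,1,3.48,-3.91,0,0,1,3.48,-3.91,0,0,1,3.48,-3.91,0,0,1,3.48,-3.91,0,0,1,3.48,-3.91,0,0,1,3.48,-3.91,0,0,1,3.48,-3.91,0,0,1,3.48,-3.91,0,0,1,3.48,-3.91,0,0,1,0,0,0,0.188,1,0,0,0,0.188,1,0,0,0,0.188,1,0,0,0,0.188]
}}

```text
t: 2.6
position: [0.5217, 0.1935, 0.2307]
tcp_rot: [0.0, 0.98, -0.2, -0.001]
ft_force: [1.1, 0.6, -0.6]
grip_width: 1.001
grip_force: 0.0
```

{"api": "step_arm", "payload": {
  "plan": [1,0,0,0,0,1,0,0,0,0,1,0,0,0,0]
}}

```text
t: 2.98
position: [0.522, 0.1934, 0.2312]
tcp_rot: [0.0, 0.981, -0.196, -0.0]
ft_force: [0.3, -0.3, 0.2]
grip_width: 0.998
grip_force: 0.0
```

```bash
cat >> h.py <<'E'
def state():
    o=sensors.get_obs();w,x,y,z=o['tcp_rot'];yaw=2*np.arctan2(y,x)
    print('t',round(o['t'],2),'pos',np.round(o['position'],4),'yaw',round(yaw,4),'j',np.round(o['joints'],3),'F',np.round(o['ft_force'],1),'grip',round(o['grip_width'],3),round(o['grip_force'],1));return o['position'],yaw
def move(tgt):
    "cm shift in tool axes to world target"
    p,y=state();d=(np.array(tgt)-p)*100
    print('shift',np.round([d[0]*np.cos(y)+d[1]*np.sin(y),d[0]*np.sin(y)-d[1]*np.cos(y),-d[2]],2))
E
python3 - <<'E'
from h import *
import pickle
c=cap('wrist','w1.png');pickle.dump(c,open('w1.pkl','wb'));state();print(np.round(c['T'],3))
for P in[(.5214,.194,.094),(.5747,.2065,.045),(.466,.1915,.055)]:print(proj(c,P))
E
```

```text
t 3.02 pos [0.5221 0.1935 0.2313] yaw -0.3947 j [0.213 0.058 1.707 0.    1.377 2.179] F [0.1 0.  0.5] grip 1.0 0.0
[[-0.386 -0.89  -0.244  0.585]
 [-0.923  0.371  0.103  0.167]
 [-0.002  0.265 -0.964  0.374]
 [ 0.     0.     0.     1.   ]]
[[316.57411163 229.12946879]]
[[276.16305411 159.8100741 ]]
[[345.37761449 276.76807173]]
```

View pics/w1.png

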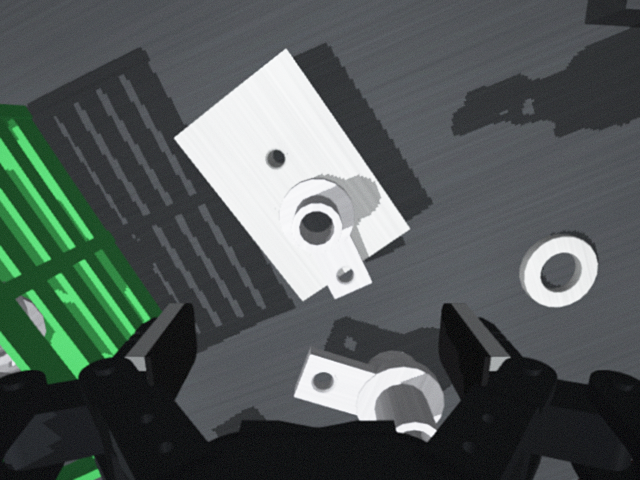

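The wrist view agrees: hub bore at (316,225), index hole at (276,158), lug hole at (345,275), all within 4 px of prediction. A look-alike boss lies at (400,390), clear of the work.

```bash
python3 - <<'E'
from h import *
import pickle
c=pickle.load(open('w1.pkl','rb'));t=pickle.load(open('c0.pkl','rb'))['top']
def holes(c,seeds):
    g=cv2.cvtColor(c['frame'],cv2.COLOR_RGB2GRAY);out=[]
    for u,v,r in seeds:
        m=np.zeros_like(g);cv2.circle(m,(u,v),r,255,-1)
        m=((g<150)&(m>0)).astype(np.uint8)
        n,l,s,ce=cv2.connectedComponentsWithStats(m);k=1+np.argmax(s[1:,4]);out.append(ce[k]);print(ce[k],s[k])
    return out
W=holes(c,[(276,158,14),(316,225,23),(345,275,11)])
T=holes(t,[(252,230,6),(256,253,8),(259,281,4)])
for n,a,b,z in zip(('idx','hub','lug'),W,T,(.045,.094,.055)):print(n,ray(c,a,z),ray(t,b,z))
E
```

```text
[275.51361868 158.46692607] [267 150  18  18 257]
[316.1010101  227.55218855] [300 211  33  34 891]
[345.70454545 276.39393939] [338 270  15  13 132]
[251.75 230.25] [250 228   5   5  20]
[255.49382716 253.25925926] [251 249  10  10  81]
[258. 283.] [258 283   1   1   1]
idx [[0.57585558 0.20654549 0.045     ]] [[0.5741375  0.20706733 0.045     ]]
hub [[0.52257918 0.19386644 0.094     ]] [[0.52089318 0.19433066 0.094     ]]
lug [[0.46620171 0.19112938 0.055     ]] [[0.4627599  0.19273954 0.055     ]]
```

Both views agree to 2 mm. I'll descend on the hub and close.

{"api": "step_arm", "payload": {
  "plan": [1,0,0,4.5,0,1,0,0,4.5,0,1,0,0,4,0,0.8,0,0,2.5,0,0.7,0,0,1.5,0,0.6,0,0,0,0,0.3,0,0,0,0,0.3,0,0,0,0,0.3,0,0,0,0,0.3,0,0,0,0,0.3,0,0,0,0,0.3,0,0,0,0],
  "newtons": 35
}}

```text
t: 4.53
position: [0.5232, 0.1937, 0.0627]
tcp_rot: [-0.0, 0.98, -0.197, 0.001]
ft_force: [-0.2, 0.2, 6.4]
grip_width: 0.41
grip_force: 36.0
```

Gripped: opening 0.41 is about 35 mm, which matches the hub. Turning +3.33 rad.

{"api": "step_arm", "payload": {
  "plan": [0.3,0,0,0,-0.1,0.3,0,0,0,-0.18,0.3,0,0,0,-0.18,0.3,0,0,0,-0.18,0.3,0,0,0,-0.18,0.3,0,0,0,-0.18,0.3,0,0,0,-0.18,0.3,0,0,0,-0.18,0.3,0,0,0,-0.18,0.3,0,0,0,-0.18,0.3,0,0,0,-0.18,0.3,0,0,0,-0.18,0.3,0,0,0,-0.18,0.3,0,0,0,-0.18,0.3,0,0,0,-0.18,0.3,0,0,0,-0.18,0.3,0,0,0,-0.18,0.3,0,0,0,-0.18,0.3,0,0,0,-0.18,0.3,0,0,0,-0.17]
}}

```text
t: 7.02
position: [0.5201, 0.1937, 0.0627]
tcp_rot: [-0.002, 0.011, 1.0, -0.0]
ft_force: [-12.4, -1.6, 17.2]
grip_width: 0.412
grip_force: 37.2
```

{"api": "step_arm", "payload": {
  "plan": [0.3,0,0,0,0,0.3,0,0,0,0]
}}

```text
t: 7.28
position: [0.5202, 0.1939, 0.0626]
tcp_rot: [-0.002, 0.014, 1.0, -0.0]
ft_force: [-12.7, 0.3, 16.5]
grip_width: 0.411
grip_force: 37.1
```

```bash
python3 - <<'E'
from h import *
import pickle
state();c=cap('top');s=cap('scene');pickle.dump((c,s),open('c1.pkl','wb'))
A=cv2.resize(c['frame'][190:300,205:305],None,fx=4,fy=4,interpolation=cv2.INTER_CUBIC)
B=cv2.resize(s['frame'][200:300,340:440],None,fx=4,fy=4,interpolation=cv2.INTER_CUBIC)
w=np.zeros((440,800,3),np.uint8);w[:,:400]=A;w[:400,400:]=B;cv2.imwrite('pics/a1.png',w[:,:,::-1])
E
```

```text
t 7.28 pos [0.5202 0.1939 0.0626] yaw 3.1145 j [ 2.140e-01  2.430e-01  1.840e+00  1.000e-03  1.063e+00 -1.330e+00] F [-12.7   0.3  16.5] grip 0.411 37.1
```

View pics/a1.png

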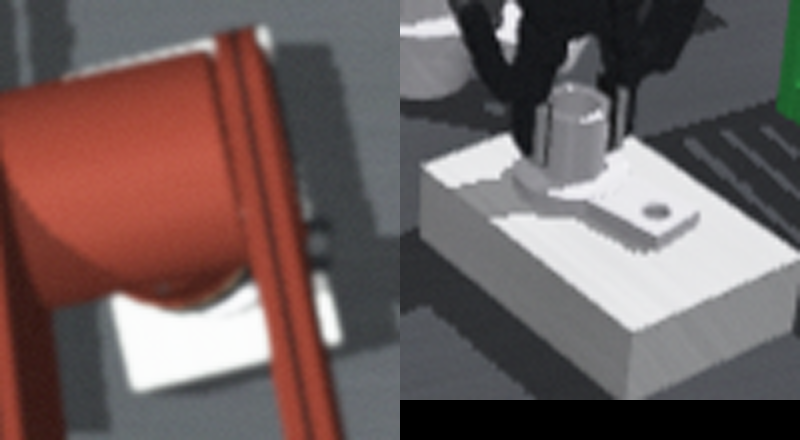

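I summed the rows wrong: the total turn was 3.51, not 3.33. The scene crop shows the lug hole at (403.8,252.8) in the full image, with the boss seated. Measuring the remaining error.

```bash
python3 - <<'E'
from h import *
import pickle
s0=pickle.load(open('c0.pkl','rb'))['scene'];c,s=pickle.load(open('c1.pkl','rb'))
def hole(c,u,v,r,th=125):
    g=cv2.cvtColor(c['frame'],cv2.COLOR_RGB2GRAY);p=g[v-r:v+r+1,u-r:u+r+1]
    m=(p<np.median(p)*.8).astype(np.uint8);n,l,st,ce=cv2.connectedComponentsWithStats(m);k=1+np.argmax(st[1:,4]);print(st[k]);return ce[k]+[u-r,v-r]
a=hole(s0,399,258,5);print('idx0',a,ray(s0,a,.045))
b=hole(s,404,253,5);p=ray(s,b,.055);print('lug',b,p)
i=ray(s0,a,.045)[0,:2]
# nest from idx along fixture angle
n=i-.055*np.array([np.cos(.236),np.sin(.236)]);d=p[0,:2]-n
print(n,np.arctan2(d[1],d[0]),np.hypot(*d))
E
```

```text
[ 2  3  8  5 27]
idx0 [399.62962963 258.18518519] [[0.57394291 0.20757988 0.045     ]]
[ 2  3  7  4 23]
lug [403.86956522 252.52173913] [[0.57176773 0.21730738 0.055     ]]
[0.52046746 0.19472003] 0.41475543669999415 0.05605271260744078
```

Lug angle is 0.415 against a target of 0.236, so I'll turn back 0.18 and ease the side load 2 mm towards -x.

{"api": "step_arm", "payload": {
  "plan": [0.3,0.1,0,0,0.09,0.3,0.1,0,0,0.09,0.3,0,0,0,0,0.3,0,0,0,0]
}}

```text
t: 7.88
position: [0.5204, 0.1947, 0.0627]
tcp_rot: [0.0, 0.104, 0.995, 0.001]
ft_force: [-2.4, 3.0, 8.2]
grip_width: 0.41
grip_force: 36.3
```

```bash
python3 - <<'E'
from h import *
state();s=cap('scene')
g=cv2.cvtColor(s['frame'],cv2.COLOR_RGB2GRAY);u,v,r=399,253,6
p=g[v-r:v+r+1,u-r:u+r+1];m=(p<np.median(p)*.8).astype(np.uint8);n,l,st,ce=cv2.connectedComponentsWithStats(m);k=1+np.argmax(st[1:,4])
b=ce[k]+[u-r,v-r];q=ray(s,b,.055)[0];d=q[:2]-[.5205,.1947];print(st[k],b,q,np.arctan2(d[1],d[0]),np.hypot(*d))
E
```

```text
t 7.88 pos [0.5204 0.1947 0.0627] yaw 2.9339 j [ 0.215  0.24   1.843  0.002  1.057 -1.149] F [-2.4  3.   8.2] grip 0.41 36.3
[ 4  6  7  4 22] [400.40909091 254.27272727] [0.57486022 0.20799081 0.055     ] 0.23979086283954815 0.05596141149160199
```

Aligned to about 1 mm. Release, rise, and check with the wrist camera.

{"api": "step_arm", "payload": {
  "plan": [0.5,0,0,0,0,0.7,0,0,0,0,0.9,0,0,0,0,0.9,0,0,-1,0,0.9,0,0,-3,0,0.9,0,0,-5,0,0.9,0,0,-5,0,0.9,0,0,-3,0,0.9,0,0,0,0,0.9,0,0,0,0]
}}

```text
t: 9.18
position: [0.5196, 0.1935, 0.2305]
tcp_rot: [-0.001, 0.104, 0.995, -0.0]
ft_force: [0.5, -0.2, -0.6]
grip_width: 0.901
grip_force: 0.0
```

```bash
python3 - <<'E'
from h import *
import pickle
state();c=cap('wrist','w2.png');s=cap('scene');t=cap('top');pickle.dump((c,s,t),open('c2.pkl','wb'))
for P in[(.5214,.194,.094),(.575,.207,.055),(.575,.207,.045)]:print(proj(c,P))
a=proj(c,(.575,.207,.055))[0].astype(int);f=c['frame']
x0,y0=max(a[0]-100,0),max(a[1]-75,0);cv2.imwrite('pics/w2c.png',cv2.resize(f[y0:y0+150,x0:x0+200],None,fx=4,fy=4,interpolation=cv2.INTER_CUBIC)[:,:,::-1]);print(x0,y0)
E
```

```text
t 9.18 pos [0.5196 0.1935 0.2305] yaw 2.9337 j [ 0.214  0.054  1.712 -0.     1.377 -1.149] F [ 0.5 -0.2 -0.6] grip 0.901 0.0
[[319.57465253 227.38127051]]
[[348.1262918  274.82160427]]
[[347.26275697 270.7211062 ]]
248 199
```

View pics/w2c.png

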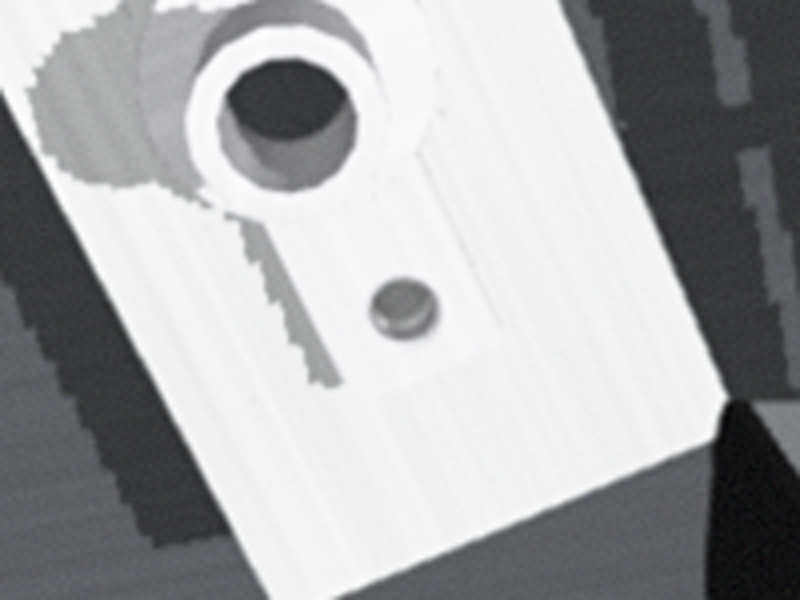

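The lug now lies along the fixture centre line, with its hole at full-image (349,276) against (348,275) predicted, so it's aligned within 1 mm. On to the index pin, with a yaw of 1.163 so the fingers close along the block's x.

{"api": "step_arm", "payload": {
  "plan": [0.9,0,0,0,0.177,0.9,0,0,0,0.177,0.9,0,0,0,0.177,0.9,0,0,0,0.177,0.9,0,0,0,0.177,0.9,0,0,0,0.177,0.9,0,0,0,0.177,0.9,0,0,0,0.177,0.9,0,0,0,0.177,0.9,0,0,0,0.177,0.9,-4.28,3.12,0,0,0.9,-4.28,3.12,0,0,0.9,-4.28,3.12,0,0,0.9,-4.28,3.12,0,0,0.9,-4.28,3.12,0,0,0.9,-4.28,3.12,0,0,0.9,0,0,0,0,0.9,0,0,0,0,0.9,0,0,0,0]
}}

```text
t: 11.7
position: [0.59, -0.1149, 0.2308]
tcp_rot: [-0.001, 0.835, 0.55, -0.0]
ft_force: [0.8, 0.4, -0.2]
grip_width: 0.898
grip_force: 0.0
```

```bash
python3 - <<'E'
from h import *
import pickle
c2,s2,t2=pickle.load(open('c2.pkl','rb'))
def hole(c,uv,r):
    g=cv2.cvtColor(c['frame'],cv2.COLOR_RGB2GRAY);u,v=np.round(uv).astype(int);p=g[v-r:v+r+1,u-r:u+r+1];m=(p<np.median(p)*.8).astype(np.uint8);n,l,st,ce=cv2.connectedComponentsWithStats(m);k=1+np.argmax(st[1:,4]);return ce[k]+[u-r,v-r]
for c,r in((c2,12),(s2,6),(t2,5)):
    h=hole(c,proj(c,(.575,.207,.055))[0],r);print('lug',h,ray(c,h,.055))
c=cap('wrist','w3.png');move((.5896,-.1163,.06))
for P in[(.5896,-.1163,.088),(.5637,-.1727,.062)]:print(proj(c,P))
g=c['frame'].min(2);m=(g>150).astype(np.uint8)
for q in cv2.findContours(m,0,1)[0]:
    if cv2.contourArea(q)>100:
        (u,v),r=cv2.minEnclosingCircle(q);print('blob',round(u),round(v),round(r,1),cv2.contourArea(q),ray(c,(u,v),.088))
E
```

```text
lug [348.75115207 275.9124424 ] [[0.57604773 0.20732474 0.055     ]]
lug [400.40909091 254.27272727] [[0.57486022 0.20799081 0.055     ]]
lug [253.94117647 229.17647059] [[0.57503423 0.20147581 0.055     ]]
t 11.75 pos [ 0.5901 -0.1149  0.231 ] yaw 1.1655 j [-0.323  0.165  1.591  0.     1.387  0.082] F [-0.5 -0.3  0.2] grip 0.898 0.0
shift [-1.50e-01  1.00e-02  1.71e+01]
[[316.10020383 226.10624877]]
[[314.47745971 292.72499418]]
blob 316 356 19.3 1079.0 [[ 0.54799578 -0.21228103  0.088     ]]
blob 457 331 36.6 893.0 [[ 0.65676    -0.23566528  0.088     ]]
blob 178 331 37.0 899.5 [[ 0.45874002 -0.15060597  0.088     ]]
blob 610 321 34.1 1503.5 [[ 0.77102274 -0.27783689  0.088     ]]
blob 317 290 18.8 748.5 [[ 0.57046872 -0.16150495  0.088     ]]
blob 597 273 44.9 2474.0 [[ 0.76976196 -0.2333145   0.088     ]]
blob 318 224 16.4 707.5 [[ 0.59102285 -0.11552729  0.088     ]]
blob 44 178 42.3 4773.5 [[ 0.42631137 -0.00796452  0.088     ]]
blob 568 22 30.1 1129.5 [[ 0.7932162  -0.05627345  0.088     ]]
```

View pics/w3.png

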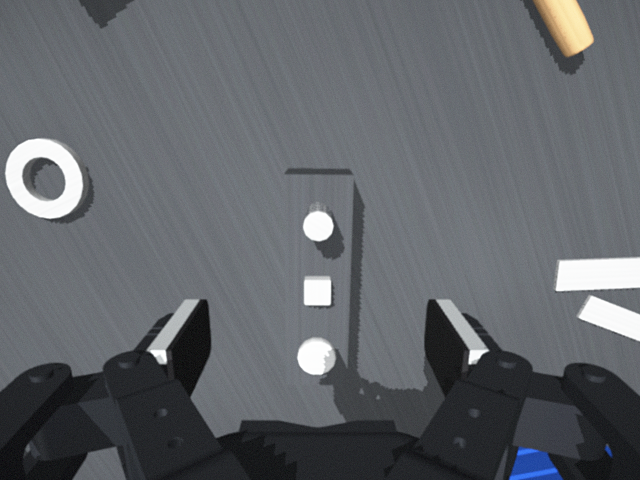

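The wrist view shows the index pin at (318,225), with the square bolt at (317,290) and the button at (316,356). The pin measures (0.590,-0.116), agreeing with the top view within 1 mm. Descend and grip.

{"api": "step_arm", "payload": {
  "plan": [0.7,-0.1,0,4.5,0,0.6,0,0,4.5,0,0.6,0,0,4,0,0.6,0,0,3,0,0.6,0,0,1.5,0,0.6,0,0,0,0,0.4,0,0,0,0,0.1,0,0,0,0,0.1,0,0,0,0,0.1,0,0,0,0,0.1,0,0,0,0,0.1,0,0,0,0,0.1,0,0,0,0],
  "newtons": 50
}}

```text
t: 13.38
position: [0.5909, -0.1174, 0.0582]
tcp_rot: [0.001, 0.835, 0.55, 0.001]
ft_force: [-2.6, 1.0, 5.6]
grip_width: 0.24
grip_force: 48.7
```

Gripped at opening 0.24, about 20 mm for the 22 mm head. Lifting straight up, then carrying to the fixture.

{"api": "step_arm", "payload": {
  "plan": [0.1,0,0,-1,0,0.1,0,0,-2,0,0.1,0,0,-3,0,0.1,0,0,-4,0,0.1,0,0,-4,0,0.1,0,0,0,0,0.1,0,0,0,0]
}}

```text
t: 14.25
position: [0.5898, -0.1172, 0.1966]
tcp_rot: [0.0, 0.835, 0.55, 0.0]
ft_force: [-0.1, -0.0, -1.5]
grip_width: 0.242
grip_force: 49.0
```

```bash
python3 - <<'E'
from h import *
move((.575,.207,.2))
E
```

```text
t 14.25 pos [ 0.5898 -0.1172  0.1966] yaw 1.1638 j [-0.327  0.19   1.628 -0.     1.323  0.08 ] F [-0.1 -0.  -1.5] grip 0.242 49.0
shift [ 29.19 -14.19  -0.34]
```

{"api": "step_arm", "payload": {
  "plan": [0.1,3.65,-1.77,0,0,0.1,3.65,-1.77,0,0,0.1,3.65,-1.77,0,0,0.1,3.65,-1.77,0,0,0.1,3.65,-1.77,0,0,0.1,3.65,-1.77,0,0,0.1,3.65,-1.77,0,0,0.1,3.65,-1.77,0,0,0.1,0,0,0,0.155,0.1,0,0,0,0.155,0.1,0,0,0,0.155,0.1,0,0,0,0.155,0.1,0,0,0,0.155,0.1,0,0,0,0.155,0.1,0,0,0,0,0.1,0,0,0,0,0.1,0,0,2,0,0.1,0,0,0,0,0.1,0,0,0,0]
}}

```text
t: 16.62
position: [0.5752, 0.2069, 0.1756]
tcp_rot: [0.0, 0.993, 0.117, -0.001]
ft_force: [0.2, -0.3, -0.4]
grip_width: 0.239
grip_force: 49.1
```

```bash
python3 - <<'E'
from h import *
import pickle
move((.575,.207,.11))
s=cap('scene');w=cap('wrist');t=cap('top');pickle.dump((s,w,t),open('c4.pkl','wb'))
p=sensors.get_obs()['position']
print('tip exp',[np.round(proj(c,p-[0,0,.053]),1) for c in(s,w)],'hole exp',[np.round(proj(c,(.575,.207,.055)),1) for c in(s,w)])
A=cv2.resize(s['frame'][150:300,340:460],(480,600),interpolation=cv2.INTER_CUBIC)
B=cv2.resize(w['frame'][180:330,280:360],(320,600),interpolation=cv2.INTER_CUBIC)
cv2.imwrite('pics/a4.png',np.hstack([A,B])[:,:,::-1])
E
```

```text
t 16.62 pos [0.5752 0.2069 0.1756] yaw 0.2342 j [ 0.216  0.233  1.619 -0.     1.291  1.553] F [ 0.2 -0.3 -0.4] grip 0.239 49.1
shift [-0.01 -0.01  6.56]
tip exp [array([[403. , 225.2]]), array([[315.4, 266.5]])] hole exp [array([[400. , 254.4]]), array([[315.7, 233.8]])]
```

View pics/a4.png

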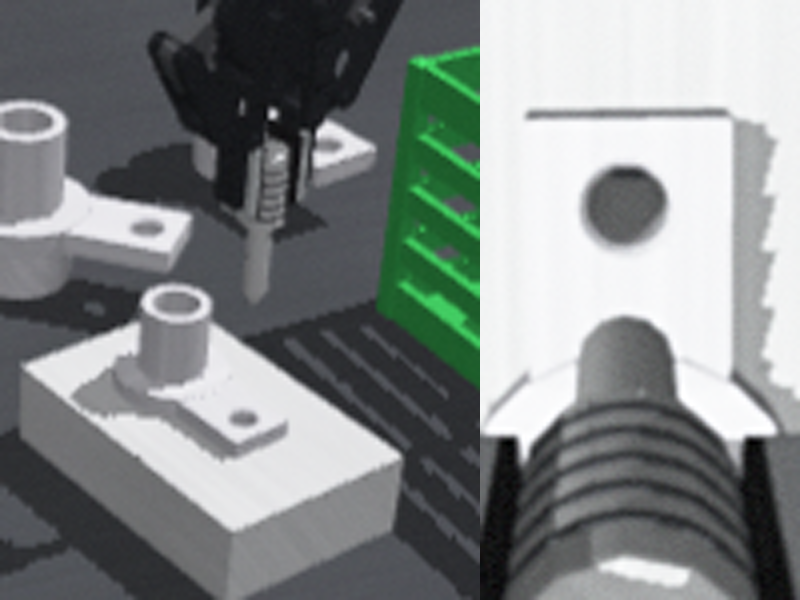

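The scene view shows the pin upright with its tip at (404,225.5) against (403,225) expected. The wrist view has the tip and hole within 1 px laterally. Now to start the insertion gently.

{"api": "step_arm", "payload": {
  "plan": [0.1,0,0,3,0,0.1,0,0,2,0,0.1,0,0,1.5,0,0.1,0,0,0.5,0,0.1,0,0,0.5,0,0.1,0,0,0.5,0,0.1,0,0,0.5,0,0.1,0,0,0,0]
}}

```text
t: 17.77
position: [0.5753, 0.2069, 0.0909]
tcp_rot: [0.0, 0.993, 0.117, -0.0]
ft_force: [-0.5, 0.2, -1.4]
grip_width: 0.244
grip_force: 49.1
```

No contact force with the tip 17 mm below the lug face, so I'll continue to the seat at TCP z of about 0.063.

{"api": "step_arm", "payload": {
  "plan": [0.1,0,0,0.6,0,0.1,0,0,0.6,0,0.1,0,0,0.6,0,0.1,0,0,0.5,0,0.1,0,0,0.3,0,0.1,0,0,0.15,0,0.1,0,0,0,0,0.1,0,0,0,0]
}}

```text
t: 18.77
position: [0.5756, 0.207, 0.064]
tcp_rot: [0.0, 0.993, 0.117, 0.0]
ft_force: [-0.4, 0.4, -1.6]
grip_width: 0.24
grip_force: 49.1
```

Still no contact. One more millimetre, then release and back off.

{"api": "step_arm", "payload": {
  "plan": [0.1,0,0,0.08,0,0.1,0,0,0,0,0.4,0,0,0,0,0.6,0,0,0,0,0.7,0,0,0,0,0.7,0,0,0,0,0.7,0,0,-1,0,0.7,0,0,-3,0,0.7,0,0,-5,0,0.7,0,0,-5,0,0.7,0,0,0,0,0.7,0,0,0,0]
}}

```text
t: 20.27
position: [0.5754, 0.207, 0.2033]
tcp_rot: [-0.0, 0.993, 0.117, 0.0]
ft_force: [-0.8, -0.3, -1.5]
grip_width: 0.696
grip_force: 0.0
```

```bash
python3 - <<'E'
from h import *
import pickle
state();s=cap('scene');w=cap('wrist')
for c in(s,w):
    print(np.round(proj(c,[(.575,.207,.093),(.575,.207,.055)]),1).tolist())
A=cv2.resize(s['frame'][210:310,340:440],(400,400),interpolation=cv2.INTER_CUBIC)
u,v=proj(w,(.575,.207,.07))[0].astype(int);print(u,v)
B=cv2.resize(w['frame'][v-50:v+50,u-50:u+50],(400,400),interpolation=cv2.INTER_CUBIC)
cv2.imwrite('pics/a5.png',np.hstack([A,B])[:,:,::-1])
E
```

```text
t 20.27 pos [0.5754 0.207  0.2033] yaw 0.2338 j [0.216 0.208 1.594 0.    1.339 1.553] F [-0.8 -0.3 -1.5] grip 0.696 0.0
[[401.5, 238.4], [400.0, 254.4]]
[[315.6, 237.2], [315.9, 223.6]]
315 228
```

View pics/a5.png

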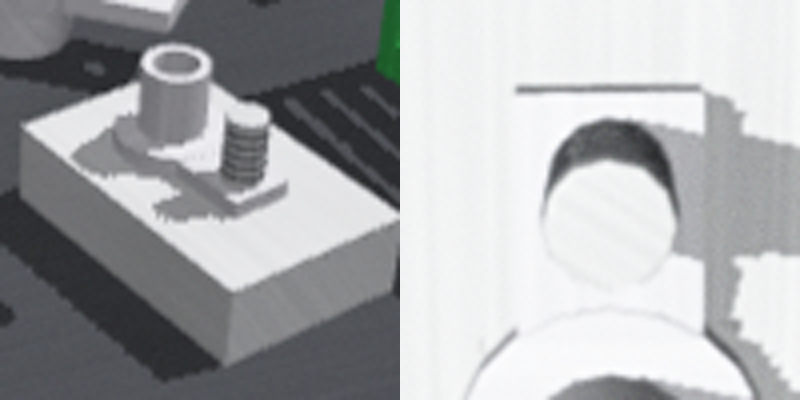

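The pictures show the pin upright and seated flat on the lug. Its head top is at (402,238.8) in the scene view, against (401.5,238.4) expected when home. Handing in.

```bash
python3 -c "
from h import *
print(manip.close_job())"
```

```text
the job is handed in; nothing more can be done
None
```

The job is handed in: I turned the boss in its nest until the lug hole lined up with the index hole, and the index pin sits fully home through both and is released, with about 20 s of the 72 s used; the hand-in returned no verdict, so I only have my own camera checks.

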